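# Close the adjustable wrench on the titration stand's hold-down nut and tighten it

### The job

The titration stand is loose on the bench: its hold-down nut needs tightening with the adjustable wrench that was left lying round it with the jaw run open. Roll the wrench's worm with a light fingertip until the jaw is snug on the nut, then swing the handle clockwise (seen from above) until the nut comes up tight, and stop there before the jaw is forced open. Leave the wrench lying flat and snug on the nut, and leave everything else where it stands.

Things in the scene. Friction and masses are not known exactly. Their poses are not given: they have to be found in the camera images.
- stand: titration stand: white steel base 300 x 180 x 18 mm, bolted to the bench; origin under the base's centre, x along its length to the upright rod (12 mm thick, 540 mm high, collar 32 mm wide) at x = +122 mm; a clamp 200 mm wide hangs on the rod 400 to 480 mm above the bench. The nut sits on the base's top at x = -70 mm, y = 0, 80 mm from the edge nearest the robot
- nut_top (a point): centre of the hold-down nut's top face. The nut: hexagonal, 22 mm across flats, 25 mm across corners, 11 mm high, on a steel stud that ends 2 mm above it. z is its upright axis; two of its flats are square to its y axis; it turns with the nut
- nut (a joint): turn of the nut in rad, growing clockwise seen from above. Starts between 0.03 and 0.13, drags at about 0.2 N m (2 to 3 N at wrench_grip) and comes up against its stop at 0.75: tight. With a snug jaw the pull at wrench_grip then climbs to 5 N or more within 0.15 rad of further handle swing, which is give in the jaw; from about 7 N or 0.3 rad the jaw is forced open
- wrench: grey steel adjustable wrench, 195 mm, 0.43 kg, loose, lying flat on the base round the nut, handle out over the base's edge towards the robot. Origin: underside, centre of the mouth when closed on the nut; x out of the mouth, y to the moving jaw, z up. Head 13 mm thick, x = -60 to +13, y = -28 to +29 mm. Fixed jaw's face at y = -11, throat at x = -14, jaws end at x = +11 mm
- wrench_grip (a point): point on the handle's centre line at mid-thickness, where it is clear of the base: x = -115.5, y = 24.1, z = 6.5 mm in the wrench's frame; same axes as the wrench. The handle runs straight along 165 degrees from the wrench's +x towards +y, from 72 mm before this point to 60 mm beyond; it is 20 mm wide here and 9 mm thick (2 to 11 mm above the wrench's underside)
- jaw (a joint): clearance of the mouth on the nut in m: the mouth's width less the nut's 22 mm. 0 means closed on the nut; run in firmly it reads a little below 0, to -0.001, as the faces give. Starts at 0.0020 to 0.0030, so loose that the wrench would ride on the nut's corners. The moving jaw is held by its worm and stays where the worm has left it
- worm: the wrench's worm: knurled steel roller, 14 mm diameter, 15 mm long along the wrench's y, in a window of the head behind the moving jaw; origin at its centre (x = -27, y = 14, z = 8 mm in the wrench's frame); its own x and z turn with it. It stands 2 mm proud of the head, nothing near it is higher. It takes about 3 N of drag to turn: press with 5 to 10 N
- worm_top (a point): highest point of the worm, where the fingertip is laid: x = -27, y = 14, z = 15 mm in the wrench's frame; same axes as the wrench. A fingertip drawn along the wrench's +x (away from the handle) rolls the worm and closes the jaw, drawn back it opens: 0.3 mm of jaw per 7 mm of finger travel. Once the jaw is snug the drag climbs until the finger slips
- stopper: brown rubber stopper, 28 mm wide, 26 mm high, standing on the stand's base; leave it; origin under its centre
- boss: grey cast boss head with a thumbscrew, 28 x 22 x 34 mm, standing on the stand's base; leave it; origin under its centre
- spanner: plain fixed steel spanner, 150 mm long, lying on the bench; not needed, leave it
- flask: conical flask with pink content, 84 mm wide, 135 mm high; leave it; origin under its centre
- beaker: glass beaker, 72 mm wide, 95 mm high; leave it; origin under its centre
- reagent: amber reagent jar, 72 mm wide, 150 mm high; leave it; origin under its centre
- wash_bottle: white wash bottle with a bent spout, 72 mm wide, 200 mm high; leave it; origin under its centre
Things that resemble listed ones, but are neither listed nor needed, are in the scene too. Of the things shaped like the wrench, the grey one is meant.

How it is judged:
By the outcome, as a careful person would: the job done as asked, in the order asked, and still so for the second after the job is handed in, with the robot touching nothing.
It also fails if it takes over 72 s, if anything falls off the work surface, if the arm or the gripper's body presses on something with over 40 N, if the wrist force passes 120 N, or if a joint passes its speed limit or range.

### The arm

A 6-joint arm with a two-finger parallel gripper is mounted at the origin on the work surface. World frame = base frame: x ahead of the robot, y to its left, z up, the work surface at z = 0. Lengths are in m, angles in rad, forces in N, time in s.
With the tool pointing down it reaches from about 0.3 to 0.75 m from the base axis. Payload 8.5 kg.
Tool frame: the origin (TCP) lies midway between the tips of the shut fingers; the grasp point (between the pads) lies 19 mm behind it (env.pinch_z is the distance from the TCP to the grasp point, in m); z points along the fingers, y is the line along which they close (so a half turn about z gives the same grasp; the last joint's range is limited). The gripper opens to 85 mm and grips with 20 to 120 N. Pads are 22 mm wide; open, the fingers measure 114 mm over their backs; the gripper's body (76 mm by 85 mm) begins 54 mm behind the grasp point. The pads swing forward as they close: fully open they stand 13 mm farther back than shut.
Start: joints at [0.948, 0.381, 1.297, -0, 1.464, -0.215], TCP at [0.218, 0.505, 0.231] pointing down, gripper open.
Joint ranges: [-3.11, 3.11], [-0.89, 2.33], [0.22, 2.48], [-1.42, 4.56], [0.17, 2.85], [-2.88, 2.88]. Speed limits (rad/s): [2.39, 2.39, 3.14, 3.14, 3.14, 3.14].

### API

Orientations are given as a rotation vector (axis times angle).
In Python, from bench import monitor, vision, close_job, env gives the robot as it stands.
- The arm moves only by the shell command python3 -m inch 'ROWS' [FORCE]. ROWS is JSON, a list of rows, each a list of 7 numbers: the shift along the tool's x, y, z scaled (see below), then the turn, a rotation vector about the tool's x, y, z scaled (see below), then the opening, from -1 (shut) to 1 (fully open). A call has 1 to 10 rows; each row shifts and turns the commanded pose from where the row before left it, along the tool's axes as they then stand; what a row does not reach is not made up. The controller multiplies each number of a shift by 2.5 cm and each number of a turn by 0.12 rad. A row lasts 1/8 s, in which the tool goes at most 62.5 mm and 10.7 degrees, less where a joint would pass 70% of its speed; a pose out of reach is approached as far as the arm can. A call with a number of a shift or a turn outside -1 to 1 is refused whole. A call with a gripper value outside its range is refused whole. The fingers move at their own pace and stop on an object; FORCE is the grip in N (left out, the last holds). Time passes only in rows, so rows that do not move let the fingers close. It gives the time, the measured TCP pose, the force, the opening and the grip force at its end, in the units of the state.
- monitor.read_state(): the state, without advancing time (a new reading comes with each control period).
- vision.read_camera(name): name is "side" or "top"; returns a dict with "img" (480x640x3 uint8, red, green, blue), "intrinsics" (3x3 intrinsics, pixels), "rvec" (rotation vector, rad) and "tvec" (3), from world to camera coordinates, as OpenCV has them. Camera axes: x right, y down, z forward; pixel columns grow to the right and rows downward; lengths in m; the calibration is good to about 2 mm. A picture is of the moment at which its call begins. There is no depth.
- close_job(): hands the job in; it is judged then, once.
The state is a dict: "time": time; "joints": joint angles; "joint_vel": joint speeds; "joint_torque": joint torques, N m; "position": TCP position; "tcp_rot": TCP orientation; "wrist_force": force on the tool from outside, world axes, zero at the start; "torque": the same for the moment, N m; "width": finger opening in m; "gripper_force": force on a finger pad.
Only numpy, scipy, OpenCV 4.12 (cv2) and the standard library are available. Lean on these libraries where they do the work, as an engineer would, in place of code of your own. Each camera call takes 0.05 s, during which the arm holds its last target. There are 200 camera calls.

## Working session

There is one attempt and no reset: what is moved stays moved. The work goes in short steps, Python scripts to look and compute and a shell command to move; the robot and the scene stay as the last step left them, time stands still between calls to the robot, and variables do not carry over. Pictures are saved under pics/ and viewed, at most 10 in all, crops included, and the job is handed in when it is done.

```bash
ls; mkdir -p pics
python3 - <<'E'
from bench import monitor, vision, env
import cv2, numpy as np
s=monitor.read_state(); print({k:np.round(v,3).tolist() for k,v in s.items()}, env.pinch_z)
for n in ("top","side"):
    c=vision.read_camera(n); cv2.imwrite(f"pics/{n}0.png",c["img"][:,:,::-1]); np.savez(f"{n}0.npz",**c)
    R=cv2.Rodrigues(np.array(c["rvec"],float))[0]; print(n,c["intrinsics"],(-R.T@np.array(c["tvec"]).ravel()).round(3),R.round(3).tolist())
E
```

```text
pics
{'time': 0.0, 'joints': [0.948, 0.381, 1.298, 0.0, 1.464, -0.215], 'joint_vel': [-0.001, -0.001, 0.002, 0.0, 0.0, -0.001], 'joint_torque': [-0.0, -44.845, -23.129, -0.0, 0.005, -0.0], 'position': [0.218, 0.505, 0.231], 'tcp_rot': [-0.636, -3.076, 0.002], 'wrist_force': [-0.233, 0.878, -0.441], 'torque': [0.06, 0.018, 0.001], 'gripper_force': 0.0, 'width': 0.085} 0.0187
top [[517.78423193   0.         318.42179659]
 [  0.         517.78423193 236.58260658]
 [  0.           0.           1.        ]] [ 0.4   -0.06   1.432] [[0.028, -1.0, 0.0], [-0.997, -0.028, -0.066], [0.066, 0.002, -0.998]]
side [[508.35794398   0.         324.65382844]
 [  0.         508.35794398 234.19093691]
 [  0.           0.           1.        ]] [0.493 0.804 0.895] [[-0.999, -0.05, 0.021], [-0.05, 0.697, -0.715], [0.022, -0.715, -0.699]]
```

View pics/top0.png

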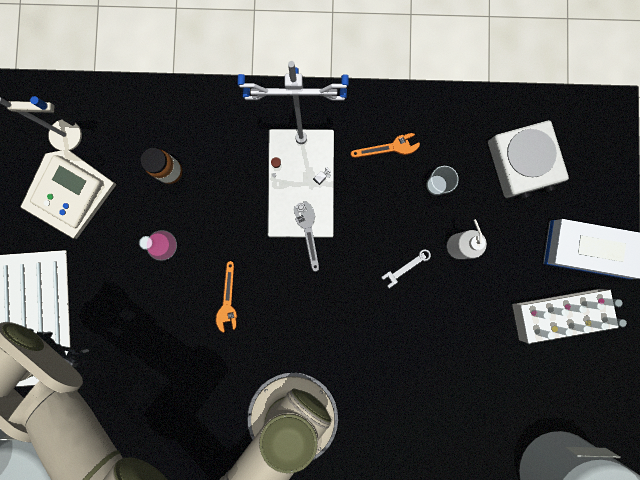

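View pics/side0.png

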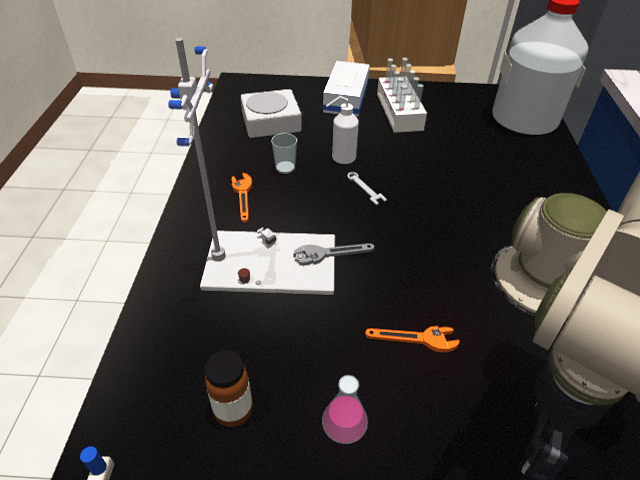

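Candidates: the grey wrench round the nut, top (305,225) / side (325,252). Orange wrenches lie at top (385,148) and (228,297), and the plain spanner at top (405,268). The grey one on the white base is the one wanted. The rod is at top (300,138), the stopper at (276,162) and the boss at (322,175). Next I check the choice in a close crop and measure.

```bash
cat > h.py <<'E'
import numpy as np, cv2
from bench import monitor, vision
def cam(n):
    c=vision.read_camera(n); return dict(c)
def ray(c,uv,z):
    R=cv2.Rodrigues(np.array(c["rvec"],float))[0]; t=np.array(c["tvec"],float).ravel(); o=-R.T@t
    uv=np.atleast_2d(np.array(uv,float)); d=np.c_[uv,np.ones(len(uv))]@np.linalg.inv(c["intrinsics"]).T@R
    return o+d*((z-o[2])/d[:,2])[:,None]
def proj(c,P):
    return cv2.projectPoints(np.atleast_2d(np.array(P,float)),np.array(c["rvec"],float),np.array(c["tvec"],float),c["intrinsics"],None)[0].reshape(-1,2)
E
python3 - <<'E'
from h import *
ims=[]
for n,(u,v) in (("top",(300,205)),("side",(310,260))):
    c=dict(np.load(n+"0.npz")); im=c["img"].astype(int)
    m=((im.min(2)>150)).astype(np.uint8)
    m=cv2.morphologyEx(m,cv2.MORPH_CLOSE,np.ones((9,9)))
    k,lab,st,_=cv2.connectedComponentsWithStats(m)
    l=lab[200,285] if n=="top" else lab[280,300]
    cnt=max(cv2.findContours((lab==l).astype(np.uint8),0,2)[0],key=cv2.contourArea)
    pts=ray(c,cnt[:,0],0.018)[:,:2].astype(np.float32)
    r=cv2.minAreaRect(pts); print(n,"base",r, cv2.boxPoints(r).round(4).tolist())
    # grey dark mask handle: beyond base edge, on black
    g=c["img"][v-45:v+75,u-80:u+80] if n=="top" else c["img"][v-50:v+40,u-70:u+80]
    ims.append(cv2.resize(g[:,:,::-1],(800,g.shape[0]*800//g.shape[1]),interpolation=cv2.INTER_CUBIC)[:600])
cv2.imwrite("pics/ctop.png",ims[0]);cv2.imwrite("pics/cside.png",ims[1])
E
```

```text
top base ((0.59562087059021, -0.005123399198055267), (0.3900772035121918, 0.17772512137889862), 1.3097506761550903) [[0.3986000120639801, 0.07930000126361847], [0.4027000069618225, -0.09839999675750732], [0.7925999760627747, -0.08950000256299973], [0.7886000275611877, 0.08820000290870667]]
side base ((0.595740556716919, -0.010911315679550171), (0.3916000723838806, 0.19736377894878387), 1.2118756771087646) [[0.3978999853134155, 0.0835999995470047], [0.40209999680519104, -0.1137000024318695], [0.7936000227928162, -0.10540000349283218], [0.7893999814987183, 0.09189999848604202]]
```

View pics/ctop.png

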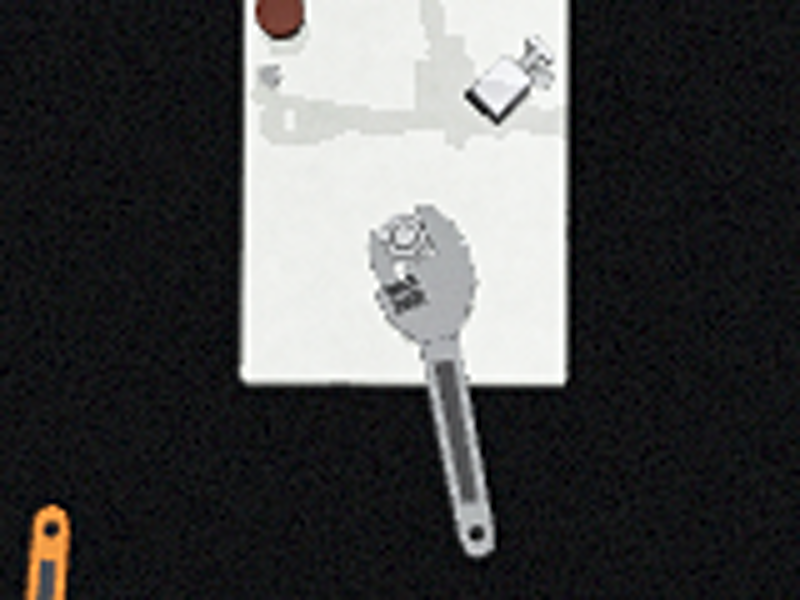

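The crop confirms the grey wrench. In full-image pixels, the nut and stud are at about (301,207.6), the worm at about (301,219) and the handle's end hole at about (315,266). The moving jaw is on the left side.

```bash
cat >> h.py <<'E'
def handle(c,lo=0.29,hi=0.396):
    """handle line (over the black bench) on the plane z=0.029: centroid, direction angle in deg, far end"""
    im=c["img"].astype(int); m=((im.max(2)-im.min(2)<25)&(im.min(2)>45)).astype(np.uint8)
    P=[]; v,u=np.nonzero(m); X=ray(c,np.c_[u,v],0.029)
    k=(X[:,0]>lo)&(X[:,0]<hi)&(abs(X[:,1])<0.1); X=X[k][:,:2]
    vx,vy,x0,y0=cv2.fitLine(X.astype(np.float32),cv2.DIST_HUBER,0,.001,.001).ravel()
    if vx>0: vx,vy=-vx,-vy
    d=np.array([vx,vy]); s=(X-[x0,y0])@d; w=(X-[x0,y0])@[-vy,vx]
    return np.array([x0,y0]),d,np.degrees(np.arctan2(vy,vx))%360,np.array([x0,y0])+d*s.max(),len(X),np.ptp(w)
E
python3 - <<'E'
from h import *
T=dict(np.load("top0.npz"));S=dict(np.load("side0.npz"))
print("near corners",ray(T,[(268.4,236),(333.2,236.4)],.018).round(4))
print("nut top",ray(T,(301,207.6),.031).round(4),"worm",ray(T,(301,219),.033).round(4))
h=handle(T); print("top",h)
h2=handle(S,.3,.39); print("side",h2)
for a in (h,h2):
    th=np.radians(a[2]-165); R=np.array([[np.cos(th),-np.sin(th)],[np.sin(th),np.cos(th)]])
    d=a[1]; far=a[3]; g=far-d*0.060; o=g-R@[-.1155,.0241]; print("grip",g,"origin",o,"worm",o+R@[-.027,.014], "yaw",np.degrees(th))
E
```

```text
near corners [[ 0.4909  0.0798  0.018 ]
 [ 0.4947 -0.0975  0.018 ]]
nut top [[ 0.5699 -0.0075  0.031 ]] worm [[ 0.5386 -0.0086  0.033 ]]Traceback (most recent call last):
  File "<stdin>", line 5, in <module>
  File "h.py", line 16, in handle
    vx,vy,x0,y0=cv2.fitLine(X.astype(np.float32),cv2.DIST_HUBER,0,.001,.001).ravel()
                ~~~~~~~~~~~^^^^^^^^^^^^^^^^^^^^^^^^^^^^^^^^^^^^^^^^^^^^^^^^^
cv2.error: OpenCV(4.12.0) /io/opencv/modules/imgproc/src/linefit.cpp:50: error: (-215:Assertion failed) count > 0 in function 'fitLine2D_wods'
```

View pics/cside.png

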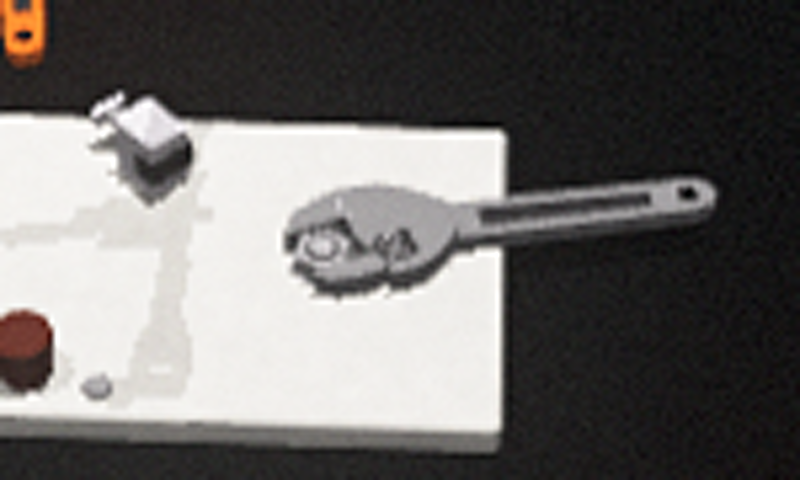

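```bash
sed -i 's/lo=0.29,hi=0.396/lo=0.40,hi=0.485/' h.py
python3 - <<'E'
from h import *
T=dict(np.load("top0.npz"));S=dict(np.load("side0.npz"))
print("side nut top",ray(S,(300.6,255.9),.030).round(4),"worm",ray(S,(314.6,255.9),.033).round(4))
h=handle(T); print("top",h)
h2=handle(S); print("side",h2)
for a in (h,h2):
    th=np.radians(a[2]-165); R=np.array([[np.cos(th),-np.sin(th)],[np.sin(th),np.cos(th)]])
    d=a[1]; far=a[3]; g=far-d*0.060; o=g-R@[-.1155,.0241]; print("grip",g,"origin",o,"worm",o+R@[-.027,.014], "yaw",np.degrees(th))
E
```

```text
side nut top [[ 0.5716 -0.0048  0.03  ]] worm [[ 0.5389 -0.0043  0.033 ]]
top (array([ 0.449738  , -0.04035532], dtype=float32), array([-0.968394  , -0.24942556], dtype=float32), np.float32(194.44353), array([ 0.40096981, -0.05291635]), 252, np.float64(0.02378566038959803))
side (array([ 0.44495264, -0.03904029], dtype=float32), array([-0.9695347 , -0.24495406], dtype=float32), np.float32(194.17912), array([ 0.40035456, -0.05030804]), 321, np.float64(0.03222180886415538))
grip [ 0.45907345 -0.03795082] origin [ 0.57150227 -0.00216226] worm [ 0.54110766 -0.00324276] yaw 29.443527
grip [ 0.45852664 -0.0356108 ] origin [ 5.71119418e-01 -3.41457551e-04] worm [ 0.54072014 -0.00128168] yaw 29.17912
```

```bash
python3 - <<'E'
s=open('h.py').read()
s=s.replace('''    P=[]; v,u=np.nonzero(m)''','''    m=cv2.morphologyEx(m,cv2.MORPH_CLOSE,np.ones((9,9)))
    m=cv2.morphologyEx(m,cv2.MORPH_OPEN,np.ones((3,3))); v,u=np.nonzero(m)''')
open('h.py','w').write(s)
E
python3 - <<'E'
from h import *
T=dict(np.load("top0.npz"));S=dict(np.load("side0.npz"))
for c,a,b in ((T,(315.2,266.8),(308.6,230)),(S,(240+688/5.333,210+193/5.333),(240+482/5.333,210+215/5.333))):
    X=ray(c,[a,b],.029); d=X[0]-X[1]; print(X.round(4).tolist(),np.degrees(np.arctan2(d[1],d[0]))%360)
    h=handle(c,.40,.48); print(h)
E
```

```text
[[0.4102, -0.0507, 0.029], [0.5095, -0.03, 0.029]] 191.7970293795244
(array([ 0.44243452, -0.04255575], dtype=float32), array([-0.97711456, -0.21271382], dtype=float32), np.float32(192.28143), array([ 0.40080234, -0.0516189 ]), 249, np.float64(0.024495788984733313))
[[0.4117, -0.0487, 0.029], [0.5031, -0.0286, 0.029]] 192.38275072155892
(array([ 0.4416969 , -0.03992845], dtype=float32), array([-0.9690647 , -0.24680677], dtype=float32), np.float32(194.28864), array([ 0.40037805, -0.05045177]), 303, np.float64(0.031830973147772224))
```

Handle direction is about 192°, which puts the wrench yaw at about 27°. The nut is near (0.573,-0.007) and the worm near (0.541,-0.0065). I turn the tool so its x axis lies along the wrench's -x (yaw 207°), shut the fingers and go over.

```bash
cat >> h.py <<'E'
from scipy.spatial.transform import Rotation as Ro
def yaw(s=None):
    s=s or monitor.read_state(); x=Ro.from_rotvec(s["tcp_rot"]).as_matrix()[:,0]; return np.degrees(np.arctan2(x[1],x[0]))%360
def need(p,y=None):
    """units of shift (tool axes) and of turn still needed to TCP p, tool-x yaw y (deg), pointing down"""
    s=monitor.read_state(); R=Ro.from_rotvec(s["tcp_rot"]); p=np.array(p,float)
    a=np.radians((yaw(s) if y is None else y)/2); W=Ro.from_rotvec(np.pi*np.array([np.cos(a),np.sin(a),0]))
    print("t",round(s["time"],2),"pos",np.round(s["position"],4),"yaw",round(yaw(s),2),"F",np.round(s["wrist_force"],2),"j6",round(s["joints"][5],2))
    print("shift units",(R.inv().apply(p-s["position"])/.025).round(3),"after the turn",(W.inv().apply(p-s["position"])/.025).round(3),"turn units",((R.inv()*W).as_rotvec()/.12).round(3))
E
python3 -m inch '[[0,0,0,0,0,-0.92,-1],[0,0,0,0,0,-0.92,-1],[0,0,0,0,0,-0.92,-1],[0,0,0,0,0,-0.92,-1],[0,0,0,0,0,-0.92,-1],[0,0,0,0,0,-0.92,-1],[0,0,0,0,0,-0.92,-1],[0,0,0,0,0,-0.92,-1]]' 30
python3 -m inch '[[-0.085,-0.96,0,0,0,0,-1],[-0.085,-0.96,0,0,0,0,-1],[-0.085,-0.96,0,0,0,0,-1],[-0.085,-0.96,0,0,0,0,-1],[-0.085,-0.96,0,0,0,0,-1],[-0.085,-0.96,0,0,0,0,-1],[-0.085,-0.96,0,0,0,0,-1],[-0.085,-0.96,0,0,0,0,-1],[-0.085,-0.96,0,0,0,0,-1],[-0.085,-0.96,0,0,0,0,-1]]'
python3 -c "
from h import *
need((.541,-.0065,.10),207.2)"
```

```text
time: 1.1
position: [0.218, 0.5047, 0.2309]
tcp_rot: [0.745, -3.051, 0.001]
wrist_force: [-0.8, 0.2, -0.8]
width: 0.0002
gripper_force: 0.0
time: 2.35
position: [0.3471, 0.3005, 0.2311]
tcp_rot: [0.74, -3.053, 0.0]
wrist_force: [-0.0, 0.1, 0.5]
width: -0.0
gripper_force: 0.0
t 2.35 pos [0.3471 0.3005 0.2311] yaw 207.24 F [-0.02  0.12  0.45] j6 -1.59
shift units [ -1.28  -14.468   5.243] after the turn [ -1.287 -14.467   5.243] turn units [ 0.    -0.005  0.006]
```

```bash
python3 -m inch '[[-0.085,-0.965,0,0,0,0,-1],[-0.085,-0.965,0,0,0,0,-1],[-0.085,-0.965,0,0,0,0,-1],[-0.085,-0.965,0,0,0,0,-1],[-0.085,-0.965,0,0,0,0,-1],[-0.085,-0.965,0,0,0,0,-1],[-0.085,-0.965,0,0,0,0,-1],[-0.085,-0.965,0,0,0,0,-1],[-0.085,-0.965,0,0,0,0,-1],[-0.085,-0.965,0,0,0,0,-1]]'
python3 -m inch '[[-0.085,-0.965,0.7,0,0,0,-1],[-0.085,-0.965,0.9,0,0,0,-1],[-0.085,-0.965,0.9,0,0,0,-1],[-0.085,-0.965,0.9,0,0,0,-1],[-0.085,-0.965,0.9,0,0,0,-1],[0,0,0.7,0,0,0,-1],[0,0,0.8,0,0,0,-1],[0,0,0.5,0,0,0,-1]]'
python3 - <<'E'
from h import *
need((.541,-.0065,.060),207.2)
c=cam("side"); t=cam("top")
P=monitor.read_state()["position"]; print("tcp px side",proj(c,P),"below at .033",proj(c,[P[0],P[1],.033]))
print("worm est px", proj(c,[.541,-.0065,.033]))
a=c["img"][195:305,240:390,::-1]; a=cv2.resize(a,None,fx=5.3,fy=5.3,interpolation=cv2.INTER_CUBIC)
cv2.imwrite("pics/close1.png",a)
E
```

```text
time: 3.6
position: [0.4764, 0.0958, 0.231]
tcp_rot: [0.74, -3.053, -0.0]
wrist_force: [0.7, -0.7, -0.3]
width: -0.0003
gripper_force: 0.0
time: 4.6
position: [0.5404, -0.0059, 0.0727]
tcp_rot: [0.739, -3.052, -0.001]
wrist_force: [-0.1, -0.2, -0.2]
width: 0.0002
gripper_force: 0.0
t 4.6 pos [ 0.5404 -0.0059  0.0727] yaw 207.23 F [-0.11 -0.23 -0.23] j6 -2.28
shift units [-0.01  -0.032  0.508] after the turn [-0.009 -0.032  0.508] turn units [ 0.008 -0.01   0.005]
tcp px side [[314.20376135 243.41970679]] below at .033 [[314.09835505 255.39862359]]
worm est px [[313.77886335 255.15211005]]
```

View pics/close1.png

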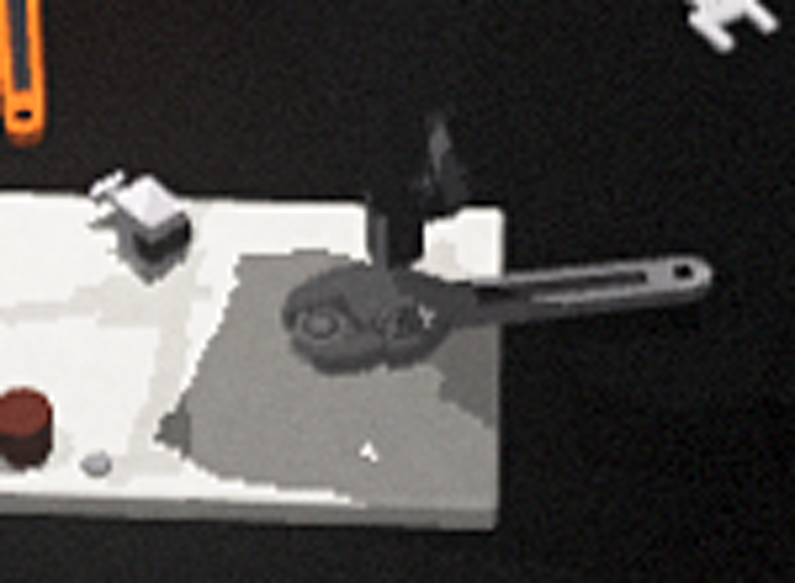

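The shut tips (crop (395,262)) sit right over the worm (crop about (402,322)). The tip pixel agrees with the TCP's projection. I lower towards the worm, starting 7 mm on the handle side.

```bash
python3 -m inch '[[0.14,-0.02,0.7,0,0,0,-1],[0.13,-0.01,0.7,0,0,0,-1],[0,0,0.06,0,0,0,-1],[0,0,0,0,0,0,-1]]'
python3 -m inch '[[0,0,0.05,0,0,0,-1],[0,0,0.05,0,0,0,-1]]'
python3 -m inch '[[0,0,0.03,0,0,0,-1],[0,0,0,0,0,0,-1]]'
```

```text
time: 5.2
position: [0.5357, -0.0097, 0.0381]
tcp_rot: [-0.74, 3.052, -0.001]
wrist_force: [0.4, -0.3, -0.5]
width: 0.0001
gripper_force: 0.0
time: 5.45
position: [0.5354, -0.0097, 0.0352]
tcp_rot: [-0.74, 3.052, -0.001]
wrist_force: [-0.2, -0.1, 0.4]
width: 0.0001
gripper_force: 0.0
time: 5.7
position: [0.5352, -0.0097, 0.0341]
tcp_rot: [-0.74, 3.053, 0.0]
wrist_force: [-0.7, 0.9, -0.0]
width: 0.0
gripper_force: 0.0
```

```bash
python3 -m inch '[[0,0,0.03,0,0,0,-1],[0,0,0,0,0,0,-1]]'
python3 -m inch '[[0,0,0.03,0,0,0,-1],[0,0,0,0,0,0,-1]]'
```

```text
time: 5.95
position: [0.5351, -0.0097, 0.0333]
tcp_rot: [0.74, -3.053, -0.0]
wrist_force: [-0.1, 0.3, -0.2]
width: 0.0002
gripper_force: 0.0
time: 6.2
position: [0.5353, -0.0097, 0.033]
tcp_rot: [-0.74, 3.053, -0.0]
wrist_force: [-1.7, 0.2, 3.6]
width: -0.0004
gripper_force: 2.1
```

```bash
python3 -m inch '[[0,0,0.015,0,0,0,-1],[0,0,0,0,0,0,-1]]'
python3 -m inch '[[-0.1,0,0,0,0,0,-1],[-0.1,0,0,0,0,0,-1],[-0.1,0,0,0,0,0,-1]]'
```

```text
time: 6.45
position: [0.5353, -0.0097, 0.0328]
tcp_rot: [-0.74, 3.053, -0.001]
wrist_force: [-2.4, -0.7, 8.0]
width: -0.0001
gripper_force: 4.0
time: 6.82
position: [0.5417, -0.0063, 0.0328]
tcp_rot: [0.74, -3.053, 0.0]
wrist_force: [-4.2, -1.1, 9.2]
width: -0.0002
gripper_force: 4.5
```

```bash
python3 -m inch '[[-0.1,0,-0.005,0,0,0,-1],[-0.1,0,0,0,0,0,-1],[-0.1,0,0,0,0,0,-1]]'; python3 -c "
from h import *
c=cam('side'); cv2.imwrite('pics/s2.png',cv2.resize(c['img'][195:305,240:390,::-1],None,fx=5.3,fy=5.3,interpolation=cv2.INTER_CUBIC))"
```

```text
time: 7.2
position: [0.5482, -0.0029, 0.0328]
tcp_rot: [0.74, -3.053, 0.0]
wrist_force: [-3.3, -1.0, 7.5]
width: 0.0004
gripper_force: 3.3
```

```bash
python3 -m inch '[[0,0,-0.2,0,0,0,-1],[0.35,0,0,0,0,0,-1],[0.32,0,0,0,0,0,-1],[0,0,0.17,0,0,0,-1],[0,0,0.03,0,0,0,-1],[0,0,0,0,0,0,-1]]'
python3 -m inch '[[-0.1,0,0,0,0,0,-1],[-0.1,0,0,0,0,0,-1],[-0.1,0,0,0,0,0,-1]]'
python3 -m inch '[[-0.1,0,0,0,0,0,-1],[-0.1,0,0,0,0,0,-1],[-0.1,0,0,0,0,0,-1],[-0.05,0,0,0,0,0,-1]]'
```

```text
time: 8.0
position: [0.5333, -0.0107, 0.0326]
tcp_rot: [0.74, -3.052, 0.0]
wrist_force: [-3.9, -1.6, 7.6]
width: -0.0
gripper_force: 3.9
time: 8.38
position: [0.5402, -0.0072, 0.0328]
tcp_rot: [0.74, -3.053, 0.0]
wrist_force: [-3.2, -0.7, 9.1]
width: 0.0001
gripper_force: 4.6
time: 8.88
position: [0.548, -0.0031, 0.0328]
tcp_rot: [0.74, -3.053, 0.0]
wrist_force: [-2.8, 0.2, 8.4]
width: 0.0
gripper_force: 4.2
```

```bash
python3 -m inch '[[0,0,-0.2,0,0,0,-1],[0.35,0,0,0,0,0,-1],[0.32,0,0,0,0,0,-1],[0,0,0.17,0,0,0,-1],[0,0,0.03,0,0,0,-1],[0,0,0,0,0,0,-1]]'
python3 -m inch '[[-0.1,0,0,0,0,0,-1],[-0.1,0,0,0,0,0,-1],[-0.1,0,0,0,0,0,-1]]'
python3 -m inch '[[-0.1,0,0,0,0,0,-1],[-0.1,0,0,0,0,0,-1],[-0.1,0,0,0,0,0,-1],[-0.05,0,0,0,0,0,-1]]'
```

```text
time: 9.62
position: [0.5329, -0.0109, 0.0325]
tcp_rot: [0.74, -3.052, 0.0]
wrist_force: [-3.3, -1.8, 5.5]
width: -0.0
gripper_force: 3.4
time: 10.0
position: [0.5397, -0.0074, 0.0328]
tcp_rot: [0.74, -3.053, 0.0]
wrist_force: [-4.1, -0.2, 9.6]
width: -0.0004
gripper_force: 4.6
time: 10.5
position: [0.5473, -0.0032, 0.0328]
tcp_rot: [0.74, -3.052, -0.0]
wrist_force: [-3.8, 1.1, 10.0]
width: 0.0006
gripper_force: 4.7
```

```bash
python3 -m inch '[[0,0,-0.2,0,0,0,-1],[0.35,0,0,0,0,0,-1],[0.32,0,0,0,0,0,-1],[0,0,0.17,0,0,0,-1],[0,0,0.03,0,0,0,-1],[0,0,0,0,0,0,-1]]'
python3 -m inch '[[-0.1,0,0,0,0,0,-1],[-0.1,0,0,0,0,0,-1]]'
python3 -m inch '[[-0.1,0,0,0,0,0,-1],[-0.1,0,0,0,0,0,-1]]'
python3 -m inch '[[-0.1,0,0,0,0,0,-1],[-0.1,0,0,0,0,0,-1],[-0.05,0,0,0,0,0,-1]]'
```

```text
time: 11.25
position: [0.5325, -0.0111, 0.0324]
tcp_rot: [0.74, -3.052, 0.0]
wrist_force: [-3.4, -0.9, 4.4]
width: 0.0
gripper_force: 2.7
time: 11.5
position: [0.537, -0.0087, 0.0328]
tcp_rot: [0.74, -3.053, 0.0]
wrist_force: [-3.9, -0.1, 9.2]
width: -0.0002
gripper_force: 4.4
time: 11.75
position: [0.5414, -0.0063, 0.0328]
tcp_rot: [0.74, -3.053, 0.0]
wrist_force: [-4.3, -1.1, 9.6]
width: 0.0001
gripper_force: 4.6
time: 12.12
position: [0.5469, -0.0033, 0.0328]
tcp_rot: [0.74, -3.052, -0.0]
wrist_force: [-4.3, 0.1, 9.2]
width: 0.0002
gripper_force: 4.9
```

```bash
python3 -m inch '[[0,0,-0.2,0,0,0,-1],[0.35,0,0,0,0,0,-1],[0.24,0,0,0,0,0,-1],[0,0,0.17,0,0,0,-1],[0,0,0.03,0,0,0,-1],[0,0,0,0,0,0,-1]]'
python3 -m inch '[[-0.1,0,0,0,0,0,-1],[-0.1,0,0,0,0,0,-1]]'
python3 -m inch '[[-0.1,0,0,0,0,0,-1],[-0.1,0,0,0,0,0,-1]]'
python3 -m inch '[[-0.1,0,0,0,0,0,-1],[-0.1,0,0,0,0,0,-1],[-0.05,0,0,0,0,0,-1]]'
```

```text
time: 12.88
position: [0.5338, -0.0105, 0.0326]
tcp_rot: [0.74, -3.053, 0.0]
wrist_force: [-2.7, -1.3, 7.8]
width: 0.0
gripper_force: 4.1
time: 13.12
position: [0.5382, -0.0081, 0.0328]
tcp_rot: [0.74, -3.053, 0.0]
wrist_force: [-4.6, -1.9, 10.9]
width: -0.0002
gripper_force: 4.9
time: 13.38
position: [0.5426, -0.0058, 0.0328]
tcp_rot: [0.74, -3.052, 0.0]
wrist_force: [-5.1, -1.2, 11.1]
width: -0.0002
gripper_force: 5.1
time: 13.75
position: [0.548, -0.0029, 0.0327]
tcp_rot: [0.74, -3.052, -0.0]
wrist_force: [-4.5, -1.2, 9.7]
width: -0.0003
gripper_force: 5.0
```

```bash
python3 -m inch '[[0,0,-0.2,0,0,0,-1],[0.35,0,0,0,0,0,-1],[0.26,0,0,0,0,0,-1],[0,0,0.17,0,0,0,-1],[0,0,0.03,0,0,0,-1],[0,0,0,0,0,0,-1]]'
python3 -m inch '[[-0.1,0,0,0,0,0,-1],[-0.1,0,0,0,0,0,-1]]'
python3 -m inch '[[-0.1,0,0,0,0,0,-1],[-0.1,0,0,0,0,0,-1]]'
python3 -m inch '[[-0.1,0,0,0,0,0,-1],[-0.1,0,0,0,0,0,-1],[-0.05,0,0,0,0,0,-1]]'
```

```text
time: 14.5
position: [0.5347, -0.0101, 0.0327]
tcp_rot: [0.74, -3.053, 0.001]
wrist_force: [-5.1, -0.5, 9.2]
width: 0.0001
gripper_force: 4.6
time: 14.75
position: [0.539, -0.0078, 0.0328]
tcp_rot: [0.74, -3.052, 0.001]
wrist_force: [-5.1, -2.3, 10.4]
width: 0.0001
gripper_force: 5.2
time: 15.0
position: [0.5433, -0.0054, 0.0328]
tcp_rot: [0.74, -3.052, 0.0]
wrist_force: [-5.8, -2.2, 9.9]
width: 0.0002
gripper_force: 5.4
time: 15.38
position: [0.5488, -0.0025, 0.0327]
tcp_rot: [0.74, -3.052, 0.0]
wrist_force: [-5.5, -1.6, 9.1]
width: 0.0002
gripper_force: 4.3
```

Drag has climbed from about 3.5 N to about 6 N, so the jaw is coming snug. One more stroke will show whether it saturates.

```bash
python3 -m inch '[[0,0,-0.2,0,0,0,-1],[0.35,0,0,0,0,0,-1],[0.26,0,0,0,0,0,-1],[0,0,0.17,0,0,0,-1],[0,0,0.03,0,0,0,-1],[0,0,0,0,0,0,-1]]'
python3 -m inch '[[-0.1,0,0,0,0,0,-1],[-0.1,0,0,0,0,0,-1]]'
python3 -m inch '[[-0.1,0,0,0,0,0,-1],[-0.1,0,0,0,0,0,-1]]'
python3 -m inch '[[-0.1,0,0,0,0,0,-1],[-0.1,0,0,0,0,0,-1],[-0.05,0,0,0,0,0,-1]]'
```

```text
time: 16.12
position: [0.5356, -0.0096, 0.0328]
tcp_rot: [0.74, -3.053, 0.001]
wrist_force: [-3.2, -1.6, 10.2]
width: -0.0
gripper_force: 4.8
time: 16.38
position: [0.5399, -0.0073, 0.0327]
tcp_rot: [0.74, -3.052, 0.001]
wrist_force: [-5.0, -2.3, 10.2]
width: 0.0003
gripper_force: 5.1
time: 16.62
position: [0.5442, -0.005, 0.0328]
tcp_rot: [0.74, -3.052, 0.0]
wrist_force: [-5.8, -2.1, 10.5]
width: -0.0
gripper_force: 5.3
time: 17.0
position: [0.5497, -0.0021, 0.0325]
tcp_rot: [0.74, -3.052, 0.0]
wrist_force: [-4.3, -2.1, 6.8]
width: -0.0001
gripper_force: 3.0
```

Drag saturates at about 6 N and the finger slips, so the jaw is snug. I lift clear, open the fingers to straddle width and turn to the handle's line.

```bash
python3 -m inch '[[0,0,-0.6,0,0,0,-1],[0,0,-0.9,0,0,0,-1],[0.5,0,-0.7,0,0,0.55,-0.25],[0.9,0,0,0,0,0.55,-0.25],[0.9,0,0,0,0,0.55,-0.25],[0.9,0,0,0,0,0.53,-0.25],[0.9,0,0,0,0,0,-0.25],[0,0,0,0,0,0,-0.25]]'
python3 - <<'E'
from h import *
s=monitor.read_state();print("width",s["width"])
need((.4348,-.0441,.06),192.2)
for n in("side","top"):
    c=cam(n); np.savez(n+"1.npz",**c)
    try: print(n,handle(c,.40,.48))
    except Exception as e: print(n,"no")
    if n=="side": a=cv2.resize(c["img"][195:305,240:390,::-1],None,fx=5.3,fy=5.3,interpolation=cv2.INTER_CUBIC)
cv2.imwrite("pics/close2.png",a)
E
```

```text
time: 18.0
position: [0.4532, -0.0352, 0.0879]
tcp_rot: [-0.334, 3.123, -0.0]
wrist_force: [-0.1, -1.1, 0.8]
width: 0.032
gripper_force: 0.0
width 0.03197373833308783
t 18.0 pos [ 0.4532 -0.0352  0.0879] yaw 192.2 F [-0.12 -1.08  0.76] j6 -2.12
shift units [ 0.796 -0.191  1.117] after the turn [ 0.795 -0.191  1.117] turn units [-0.001  0.003 -0.   ]
side (array([ 0.4479285, -0.0477227], dtype=float32), array([-0.2598534 , -0.96564806], dtype=float32), np.float32(254.93863), array([ 0.43393507, -0.09972402]), 433, np.float64(0.07394864276727406))
top (array([0.4237915 , 0.01549333], dtype=float32), array([-0.0068989, -0.9999762], dtype=float32), np.float32(269.60474), array([ 0.42299757, -0.09958423]), 1255, np.float64(0.07989663328047047))
```

View pics/close2.png

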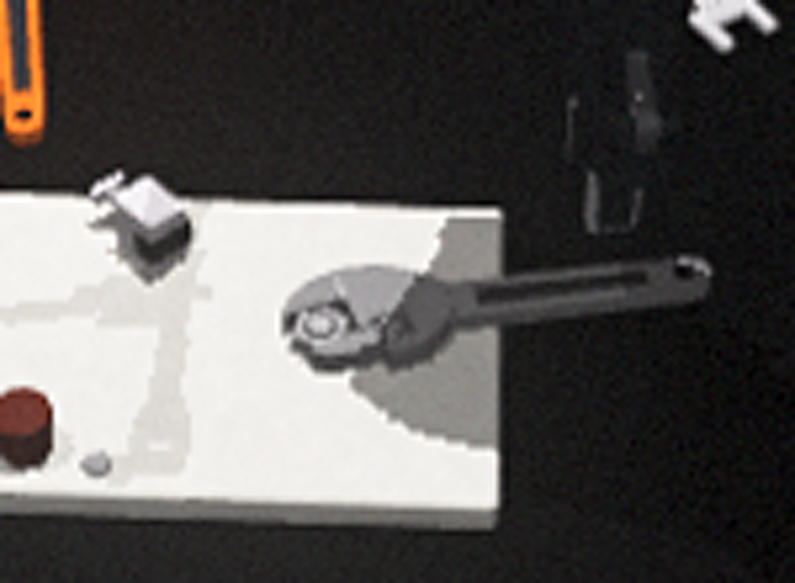

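The handle has shifted only slightly: its end moved about 2 mm to -y as the flats aligned. The jaw hugs the nut at crop (322,325). I lower the open fingers astride the handle, 25 mm beyond the grip point.

```bash
python3 -m inch '[[0.4,-0.13,0,0,0,0,-0.25],[0.4,-0.13,0.5,0,0,0,-0.25],[0,0,0.9,0,0,0,-0.25],[0,0,0.5,0,0,0,-0.25],[0,0,0,0,0,0,-0.25]]'
python3 - <<'E'
from h import *
c=cam("side"); need((.4345,-.046,.012),193)
print("hole",ray(dict(np.load("side1.npz")),(240+692/5.3,195+266/5.3),.029))
a=cv2.resize(c["img"][195:305,240:390,::-1],None,fx=5.3,fy=5.3,interpolation=cv2.INTER_CUBIC)
cv2.imwrite("pics/close3.png",cv2.convertScaleAbs(a,alpha=2.2,beta=10))
E
```

```text
time: 18.73
position: [0.4353, -0.0456, 0.0393]
tcp_rot: [0.335, -3.122, -0.001]
wrist_force: [0.1, -0.2, 1.0]
width: 0.0319
gripper_force: 0.0
t 18.77 pos [ 0.4357 -0.0457  0.0398] yaw 192.26 F [ 0.34 -0.9   0.78] j6 -2.16
shift units [ 0.048 -0.002  1.113] after the turn [ 4.800e-02 -1.000e-03  1.113e+00] turn units [ 0.002 -0.003 -0.107]
hole [[ 0.40788135 -0.05234184  0.029     ]]
```

View pics/close3.png

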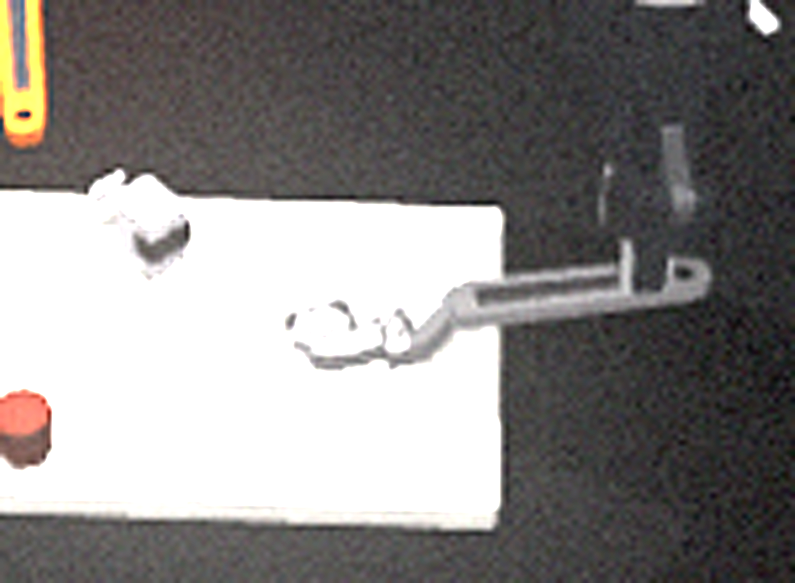

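The near finger tip is at crop (648,290), on the camera side of the handle. The TCP is centred on the handle line within 1 mm, so I descend gently.

```bash
python3 -m inch '[[0,0,0.3,0,0,-0.1,-0.25],[0,0,0.2,0,0,0,-0.25],[0,0,0,0,0,0,-0.25]]'
python3 -m inch '[[0,0,0.3,0,0,0,-0.25],[0,0,0.3,0,0,0,-0.25],[0,0,0,0,0,0,-0.25]]'
```

```text
time: 19.15
position: [0.4355, -0.0456, 0.0271]
tcp_rot: [0.354, -3.121, -0.0]
wrist_force: [0.2, 0.7, -0.5]
width: 0.032
gripper_force: 0.0
time: 19.52
position: [0.4352, -0.0456, 0.0117]
tcp_rot: [0.354, -3.12, -0.001]
wrist_force: [0.4, -0.1, -0.2]
width: 0.0319
gripper_force: 0.0
```

```bash
cat >> h.py <<'E'
def pull(n=4,C=np.array([.573,-.0075])):
    """mean tangential pull at the TCP and the same referred to wrench_grip, swing about the nut so far"""
    s=monitor.read_state(); r=np.array(s["position"])[:2]-C; R=np.hypot(*r); t=np.array([r[1],-r[0]])/R
    F=-np.array(s["wrist_force"])[:2]@t
    print("t",round(s["time"],2),"pull",F.round(2),"at grip",(F*R/.118).round(2),"radius",R.round(4),"polar",np.degrees(np.arctan2(r[1],r[0])).round(2)%360,"yaw",round(yaw(s),2),"F",np.round(s["wrist_force"],1),"z",round(s["position"][2],4))
E
python3 -m inch '[[0,0.12,0,0,0,0,-0.25],[0,0.1,0,0,0,0,-0.25],[0,0,0,0,0,0,-0.25]]' >/dev/null; python3 -c "from h import *;pull()"
python3 -m inch '[[0.005,0.23,0,0,0,0.333,-0.25],[0.005,0.23,0,0,0,0.333,-0.25],[0.005,0.23,0,0,0,0.333,-0.25]]' >/dev/null; python3 -c "from h import *;pull()"
```

```text
t 19.9 pull 0.06 at grip 0.07 radius 0.1425 polar 193.22 yaw 192.96 F [ 0.1 -0.  -0. ] z 0.0125
t 20.27 pull 1.07 at grip 1.3 radius 0.1427 polar 186.48 yaw 186.0 F [ 1.8 -0.9 -0.8] z 0.0125
```

```bash
python3 -m inch '[[0.005,0.23,0,0,0,0.333,-0.25],[0.005,0.23,0,0,0,0.333,-0.25],[0.005,0.23,0,0,0,0.333,-0.25]]' >/dev/null; python3 -c "from h import *;pull()"
python3 -m inch '[[0.005,0.23,0,0,0,0.333,-0.25],[0.005,0.23,0,0,0,0.333,-0.25]]' >/dev/null
python3 - <<'E'
from h import *
pull(); c=cam("side"); a=cv2.resize(c["img"][195:305,240:390,::-1],None,fx=5.3,fy=5.3,interpolation=cv2.INTER_CUBIC)
cv2.imwrite("pics/close4.png",cv2.convertScaleAbs(a,alpha=1.5,beta=10))
E
```

```text
t 20.65 pull 1.43 at grip 1.74 radius 0.1432 polar 179.58 yaw 179.13 F [ 1.4 -1.4  0. ] z 0.0125
t 20.9 pull 2.4 at grip 2.92 radius 0.1435 polar 174.99 yaw 174.56 F [ 0.4 -2.4  0.4] z 0.0126
```

View pics/close4.png

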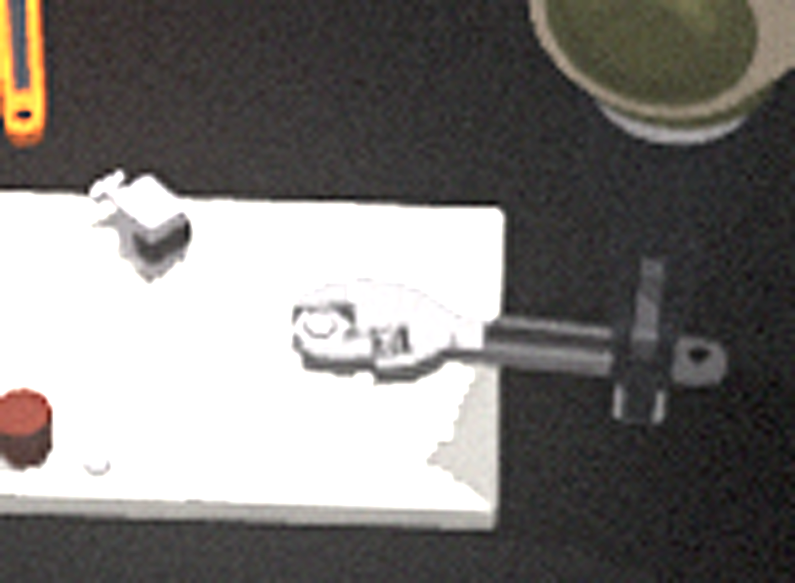

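The wrench swings with its mouth snug on the nut at crop (320,325), and the handle hole is at crop (698,358). Pull is about 2.5 N, which is the nut's drag. I continue.

```bash
python3 -m inch '[[0.005,0.23,0,0,0,0.333,-0.25],[0.005,0.23,0,0,0,0.333,-0.25],[0.005,0.23,0,0,0,0.333,-0.25]]' >/dev/null; python3 -c "from h import *;pull()"
python3 -m inch '[[0.005,0.23,0,0,0,0.333,-0.25],[0.005,0.23,0,0,0,0.333,-0.25]]' >/dev/null; python3 -c "from h import *;pull()"
python3 -m inch '[[0.003,0.115,0,0,0,0.167,-0.25],[0.003,0.115,0,0,0,0.167,-0.25],[0,0,0,0,0,0,-0.25]]' >/dev/null; python3 -c "from h import *;pull()"
```

```text
t 21.32 pull 2.0 at grip 2.44 radius 0.1442 polar 168.15 yaw 167.73 F [ 1.  -2.2  0.3] z 0.0125
t 21.57 pull 2.27 at grip 2.78 radius 0.1446 polar 163.59 yaw 163.15 F [ 0.8 -2.6  0.4] z 0.0125
t 21.95 pull -0.6 at grip -0.74 radius 0.1455 polar 161.25 yaw 160.89 F [ 0.3  0.5 -0.3] z 0.0123
```

```bash
for i in 1; do :; done
python3 -m inch '[[0.003,0.115,0,0,0,0.167,-0.25],[0.003,0.115,0,0,0,0.167,-0.25]]' >/dev/null; python3 -c "from h import *;pull()"
python3 -m inch '[[0.003,0.115,0,0,0,0.167,-0.25]]' >/dev/null; python3 -c "from h import *;pull()"
python3 -m inch '[[0.003,0.115,0,0,0,0.167,-0.25]]' >/dev/null; python3 -c "from h import *;pull()"
```

```text
t 22.2 pull 3.55 at grip 4.39 radius 0.1456 polar 159.0 yaw 158.5 F [-0.4 -3.6  0.8] z 0.0123
t 22.32 pull 2.39 at grip 2.95 radius 0.1457 polar 157.83 yaw 157.36 F [-0.4 -2.4 -0.3] z 0.0123
t 22.45 pull 1.23 at grip 1.52 radius 0.1457 polar 156.68 yaw 156.21 F [ 0.3 -1.5  0.3] z 0.0123
```

```bash
python3 -m inch '[[0.003,0.115,0,0,0,0.167,-0.25],[0,0,0,0,0,0,-0.25]]' >/dev/null; python3 -c "from h import *;pull()"
python3 -m inch '[[0.003,0.115,0,0,0,0.167,-0.25],[0,0,0,0,0,0,-0.25]]' >/dev/null; python3 -c "from h import *;pull()"
```

```text
t 22.7 pull -0.12 at grip -0.15 radius 0.1459 polar 155.52 yaw 155.13 F [ 0.5 -0.1 -0.3] z 0.0123
t 22.95 pull -0.31 at grip -0.38 radius 0.146 polar 154.44 yaw 153.97 F [ 0.8 -0.1 -0.1] z 0.0123
```

```bash
python3 -m inch '[[0.003,0.115,0,0,0,0.167,-0.25],[0,0,0,0,0,0,-0.25]]' >/dev/null; python3 -c "from h import *;pull()"
python3 -m inch '[[0,0,0,0,0,0,-0.25]]' >/dev/null; python3 -c "from h import *;pull()"
```

```text
t 23.2 pull -0.18 at grip -0.23 radius 0.146 polar 153.28 yaw 152.82 F [-0.1  0.3  0.4] z 0.0123
t 23.32 pull -0.44 at grip -0.54 radius 0.146 polar 153.33 yaw 152.84 F [-0.1  0.5  0.3] z 0.0123
```

```bash
python3 -m inch '[[0.003,0.115,0,0,0,0.167,-0.25],[0,0,0,0,0,0,-0.25]]' >/dev/null; python3 -c "from h import *;pull()"
python3 -m inch '[[0.003,0.115,0,0,0,0.167,-0.25],[0,0,0,0,0,0,-0.25]]' >/dev/null; python3 -c "from h import *;pull()"
```

```text
t 23.57 pull 0.86 at grip 1.07 radius 0.146 polar 152.22 yaw 151.68 F [-0.1 -0.9 -0.9] z 0.0123
t 23.82 pull 1.91 at grip 2.36 radius 0.1462 polar 151.09 yaw 150.53 F [-0.6 -1.8 -0.2] z 0.0123
```

Held pull now persists and rises, so the nut is meeting its stop. I go on in small steps towards 5 to 6 N at the grip point.

```bash
python3 -m inch '[[0.003,0.115,0,0,0,0.167,-0.25],[0,0,0,0,0,0,-0.25]]' >/dev/null; python3 -c "from h import *;pull()"
python3 -m inch '[[0.003,0.115,0,0,0,0.167,-0.25],[0,0,0,0,0,0,-0.25]]' >/dev/null; python3 -c "from h import *;pull()"; python3 -m inch '[[0,0,0,0,0,0,-0.25]]' >/dev/null; python3 -c "from h import *;pull()"
```

```text
t 24.07 pull 2.97 at grip 3.67 radius 0.1461 polar 149.9 yaw 149.38 F [-0.8 -3.  -0.8] z 0.0123
t 24.32 pull 1.83 at grip 2.27 radius 0.1463 polar 148.79 yaw 148.23 F [-0.4 -1.9  0.1] z 0.0123
t 24.45 pull 1.49 at grip 1.85 radius 0.1464 polar 148.83 yaw 148.25 F [-0.6 -1.3  0.2] z 0.0123
```

```bash
python3 -m inch '[[0.003,0.115,0,0,0,0.167,-0.25],[0,0,0,0,0,0,-0.25]]' >/dev/null; python3 -c "from h import *;pull()"; python3 -m inch '[[0,0,0,0,0,0,-0.25]]' >/dev/null; python3 -c "from h import *;pull()"
python3 -m inch '[[0.003,0.115,0,0,0,0.167,-0.25],[0,0,0,0,0,0,-0.25]]' >/dev/null; python3 -c "from h import *;pull()"; python3 -m inch '[[0,0,0,0,0,0,-0.25]]' >/dev/null; python3 -c "from h import *;pull()"
```

```text
t 24.7 pull 3.84 at grip 4.76 radius 0.1463 polar 147.74 yaw 147.08 F [-0.6 -4.1  0.5] z 0.0123
t 24.82 pull 3.7 at grip 4.58 radius 0.1463 polar 147.75 yaw 147.1 F [-1.8 -3.2  0.2] z 0.0123
t 25.07 pull 3.72 at grip 4.62 radius 0.1466 polar 146.59 yaw 145.95 F [-2.1 -3.1  0.3] z 0.0123
t 25.2 pull 2.95 at grip 3.67 radius 0.1466 polar 146.62 yaw 145.96 F [-1.6 -2.5  0.4] z 0.0123
```

```bash
cat >> h.py <<'E'
def avg(n=8,C=np.array([.573,-.0075])):
    F=[]
    for i in range(n): cam("top"); F.append(monitor.read_state()["wrist_force"])
    F=np.array(F); s=monitor.read_state(); r=np.array(s["position"])[:2]-C; R=np.hypot(*r); t=np.array([r[1],-r[0]])/R
    print("t",round(s["time"],2),"F",F.mean(0).round(2),"sd",F.std(0).round(2),"pull at grip",(-F.mean(0)[:2]@t*R/.118).round(2),"polar",np.degrees(np.arctan2(r[1],r[0])).round(2)%360)
E
python3 - <<'E'
from h import *
avg(10)
c=cam("side"); np.savez("side5.npz",**c); a=cv2.resize(c["img"][195:305,240:390,::-1],None,fx=5.3,fy=5.3,interpolation=cv2.INTER_CUBIC)
cv2.imwrite("pics/close5.png",cv2.convertScaleAbs(a,alpha=1.2,beta=10))
E
```

```text
t 25.7 F [-2.94 -1.86 -0.04] sd [0.47 0.45 0.33] pull at grip 3.94 polar 146.63
```

View pics/close5.png

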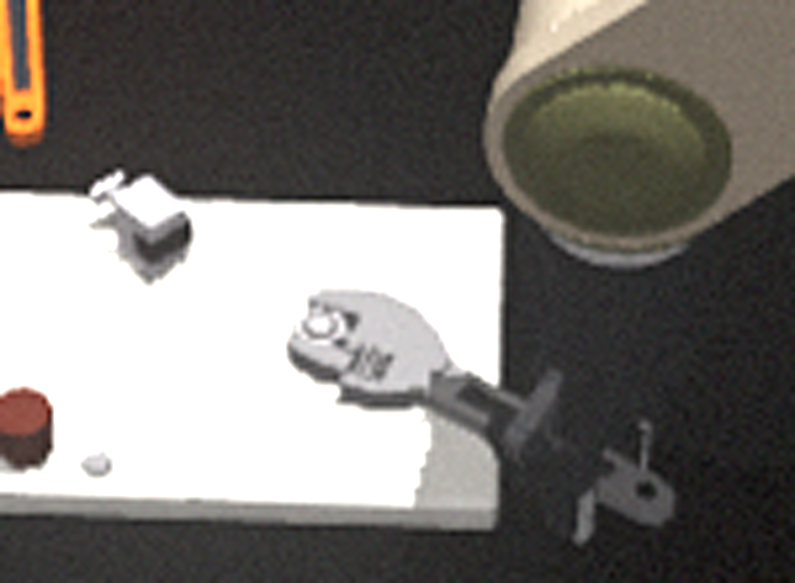

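The wrench still sits squarely on the nut at crop (320,325), with the handle hole at crop (648,490). Mean pull is 3.9 N at the grip point, so a little more is needed.

```bash
python3 -m inch '[[0.003,0.115,0,0,0,0.167,-0.25],[0,0,0,0,0,0,-0.25]]' >/dev/null; python3 -c "from h import *;avg(6)"
python3 -m inch '[[0.003,0.06,0,0,0,0.083,-0.25],[0,0,0,0,0,0,-0.25]]' >/dev/null; python3 -c "from h import *;avg(6)"
```

```text
t 26.3 F [-1.87 -0.74 -0.68] sd [0.62 0.26 0.31] pull at grip 2.07 polar 145.45
t 26.85 F [-1.22 -2.59 -1.12] sd [0.2  0.32 0.54] pull at grip 3.5 polar 144.89
```

```bash
python3 -m inch '[[0.003,0.115,0,0,0,0.167,-0.25]]' >/dev/null; python3 -c "from h import *;pull();avg(5)"
python3 -c "
from h import *
s=monitor.read_state(); print(s['width'],s['gripper_force'],s['position'])
c=cam('side'); P=np.array(s['position']); print('hole 5',ray(dict(np.load('side5.npz')),(240+648/5.3,195+490/5.3),.029))
c=cam('top'); np.savez('top6.npz',**c); cv2.imwrite('pics/t6.png',cv2.resize(c['img'][160:280,220:380,::-1],None,fx=5,fy=5,interpolation=cv2.INTER_CUBIC))"
```

```text
t 26.98 pull 6.12 at grip 7.59 radius 0.1463 polar 143.82 yaw 143.03 F [-1.3 -6.6 -1.3] z 0.0123
t 27.23 F [-1.26 -5.35 -0.82] sd [0.55 0.35 0.44] pull at grip 6.28 polar 143.78
0.032419513598994046 2.387598305940628 [0.45497164 0.07894128 0.01237035]
hole 5 [[0.42810074 0.07993967 0.029     ]]
```

Pull is held at 6.3 N at the grip point, well above the drag, so the nut is tight. I stop, ease back to centre the fingers on the handle, and lift straight off.

```bash
python3 -m inch '[[0,-0.06,0,0,0,0,-0.25],[0,-0.06,0,0,0,0,-0.25],[0,-0.06,0,0,0,0,-0.25],[0,0,0,0,0,0,-0.25]]' >/dev/null; python3 -c "from h import *;avg(4)"
```

```text
t 28.02 F [-0.15 -1.33  0.48] sd [0.51 0.45 0.36] pull at grip 1.46 polar 145.52
```

```bash
python3 -m inch '[[0,-0.08,0,0,0,0,-0.25],[0,-0.08,0,0,0,0,-0.25],[0,0,0,0,0,0,-0.25]]' >/dev/null
python3 - <<'E'
from h import *
avg(4); c=cam("side"); np.savez("side7.npz",**c); a=cv2.resize(c["img"][195:305,240:390,::-1],None,fx=5.3,fy=5.3,interpolation=cv2.INTER_CUBIC)
cv2.imwrite("pics/close7.png",cv2.convertScaleAbs(a,alpha=1.2,beta=10))
E
```

```text
t 28.6 F [0.2  0.16 0.03] sd [0.53 0.24 0.19] pull at grip -0.3 polar 147.08
```

View pics/close7.png

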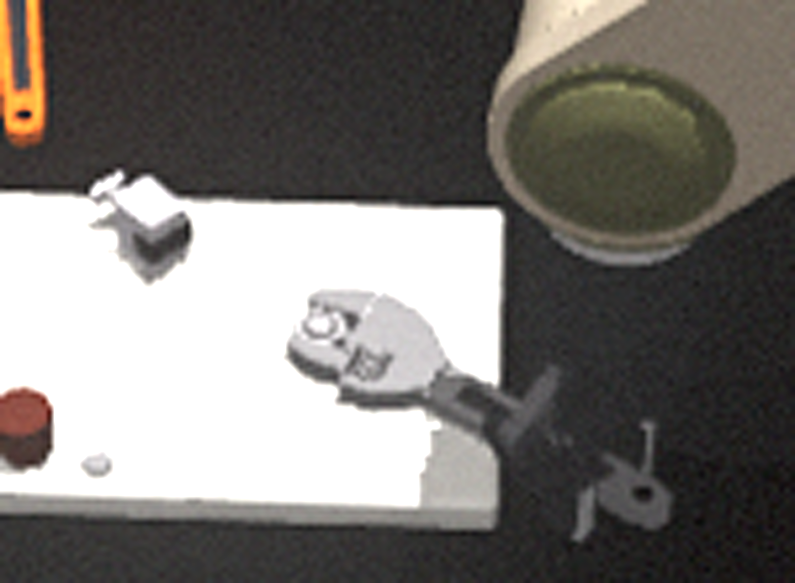

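Force is zero. The wrench lies flat on the nut with the handle hole at crop (643,492) between the fingers. I widen slightly and lift off.

```bash
python3 -m inch '[[0,-0.03,0,0,0,0,0.05],[0,0,0,0,0,0,0.05],[0,0,0,0,0,0,0.05],[0,0,-0.3,0,0,0,0.05],[0,0,-0.5,0,0,0,0.05],[0,0,-0.8,0,0,0,0.05],[0,0,-1,0,0,0,0.05],[0,0,-1,0,0,0,0.05],[0,0,-1,0,0,0,0.05]]'
python3 -m inch '[[0.9,0,-0.8,0,0,0,0.05],[0.9,0,-0.8,0,0,0,0.05],[0.9,0,0,0,0,0,0.05],[0,0,0,0,0,0,0.05]]' >/dev/null
python3 - <<'E'
from h import *
c=cam("side"); t=cam("top"); f=lambda x,y0,y1,x0,x1:cv2.resize(x["img"][y0:y1,x0:x1,::-1],(400,300),interpolation=cv2.INTER_CUBIC)
cv2.imwrite("pics/final.png",np.hstack([f(c,195,305,240,387),f(t,160,280,220,380)]))
E
```

```text
time: 29.78
position: [0.4491, 0.0718, 0.1291]
tcp_rot: [0.994, 2.979, 0.0]
wrist_force: [0.6, 0.2, 0.4]
width: 0.0449
gripper_force: 0.0
```

View pics/final.png

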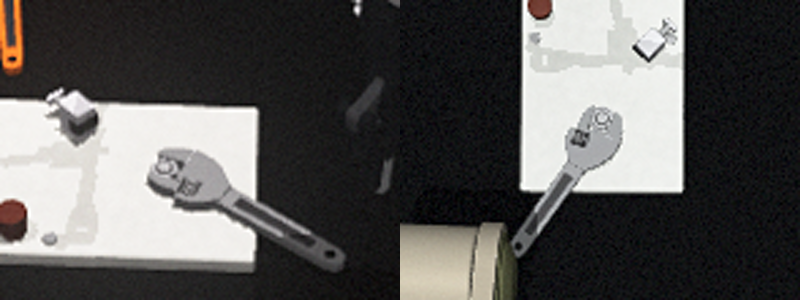

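The wrench lies flat on the nut and everything else is undisturbed. The handle has gone a bit further than expected, so I measure its resting angle before handing in.

Run:
```python
from h import *
S=cam("side"); T=cam("top")
# hole & neck-slot ends from the final view (left: side scale 400/147,300/110 ; right: top scale 2.5)
sx,sy=400/147,300/110
side=lambda u,v:(240+u/sx,195+v/sy); top=lambda u,v:(220+(u-400)/2.5,160+v/2.5)
for n,c,a,b in(("side",S,side(329,253),side(235,200)),("top",T,top(517,247),top(577,173))):
    X=ray(c,[a,b],.029); d=(X[0]-X[1])[:2]; print(n,X.round(4).tolist(),np.degrees(np.arctan2(d[1],d[0]))%360)
N0=ray(S,side(167,167),.031); print("stud",N0)
# hole polar about nut: then vs now
C=np.array([.573,-.0075])
for nm,h in(("start side",[.4117,-.0487]),("start top",[.4102,-.0507]),("now side",ray(S,side(329,253),.029)[0,:2]),("now top",ray(T,top(517,247),.029)[0,:2])):
    r=np.array(h)-C; print(nm,np.hypot(*r).round(4),np.degrees(np.arctan2(r[1],r[0])).round(2)%360)
```

```text
side [[0.4311, 0.081, 0.029], [0.5099, 0.0289, 0.029]] 146.5268961996436
top [[0.4282, 0.0809, 0.029], [0.5103, 0.0185, 0.029]] 142.7642857735623
stud [[ 0.56967624 -0.00292959  0.031     ]]
start side 0.1665 194.33
start top 0.1684 194.86
now side 0.1673 148.04
now top 0.1697 148.59
```

The handle has swung 0.81 rad in all and springs back only slightly. The force curve fits the stop plus give in the jaw, but I want the snugness proven. A short light roll on the worm will show whether drag climbs at once.

```bash
python3 -m inch '[[0,0,0,0,0,-0.65,-1],[0,0,0,0,0,-0.65,-1],[0,0,0,0,0,-0.65,-1],[0,0,0,0,0,-0.65,-1]]' >/dev/null; python3 -c "
from h import *
need((.5463,.0171,.040),160.9)"
```

```text
t 30.98 pos [0.3956 0.1119 0.1669] yaw 161.07 F [ 0.58 -0.16  0.34] j6 -1.25
shift units [-6.935 -1.63   5.072] after the turn [-6.936 -1.611  5.076] turn units [-0.002 -0.006  0.025]
```

```bash
python3 -m inch '[[-0.87,-0.2,0,0,0,0,-1],[-0.87,-0.2,0,0,0,0,-1],[-0.87,-0.2,0.4,0,0,0,-1],[-0.87,-0.2,0.7,0,0,0,-1],[-0.87,-0.2,0.8,0,0,0,-1],[-0.87,-0.2,0.8,0,0,0,-1],[-0.87,-0.2,0.8,0,0,0,-1],[-0.87,-0.21,0.8,0,0,0,-1],[0,0,0.6,0,0,0,-1],[0,0,0.17,0,0,0,-1]]' >/dev/null; python3 -m inch '[[0,0,0,0,0,0,-1]]' >/dev/null; python3 -c "
from h import *
need((.5463,.0171,.0328),160.9)
c=cam('side');cv2.imwrite('pics/w.png',cv2.convertScaleAbs(cv2.resize(c['img'][195:305,240:387,::-1],None,fx=5,fy=5,interpolation=cv2.INTER_CUBIC),alpha=1.3))"
```

```text
t 32.35 pos [0.5463 0.0176 0.0407] yaw 160.96 F [ 0.07 -0.36 -0.54] j6 -1.42
shift units [-0.007 -0.02   0.315] after the turn [-0.007 -0.02   0.315] turn units [-0.    -0.003  0.008]
```

```bash
python3 -m inch '[[0,0,0.22,0,0,0,-1],[0,0,0.07,0,0,0,-1],[0,0,0.02,0,0,0,-1],[0,0,0,0,0,0,-1]]'; python3 -m inch '[[0,0,0.015,0,0,0,-1],[0,0,0,0,0,0,-1]]'
```

```text
time: 32.9
position: [0.5465, 0.0175, 0.033]
tcp_rot: [-0.52, -3.098, -0.0]
wrist_force: [-1.0, 2.5, 1.5]
width: 0.0002
gripper_force: 1.1
time: 33.15
position: [0.5465, 0.0176, 0.0329]
tcp_rot: [0.519, 3.098, 0.0]
wrist_force: [-1.7, 0.8, 6.8]
width: 0.0001
gripper_force: 3.0
```

```bash
python3 -m inch '[[-0.06,0,0.006,0,0,0,-1],[-0.06,0,0,0,0,0,-1]]'; python3 -m inch '[[-0.06,0,0,0,0,0,-1],[-0.06,0,0,0,0,0,-1]]';python3 -m inch '[[-0.06,0,0,0,0,0,-1],[-0.06,0,0,0,0,0,-1]]'
```

```text
time: 33.4
position: [0.5489, 0.0168, 0.0328]
tcp_rot: [-0.519, -3.097, -0.0]
wrist_force: [-5.8, 1.4, 9.4]
width: 0.0002
gripper_force: 4.4
time: 33.65
position: [0.5516, 0.0158, 0.0328]
tcp_rot: [-0.519, -3.097, -0.0]
wrist_force: [-4.9, 1.8, 9.1]
width: -0.0002
gripper_force: 4.5
time: 33.9
position: [0.5543, 0.0149, 0.0328]
tcp_rot: [-0.519, -3.097, -0.0]
wrist_force: [-4.5, 2.2, 10.6]
width: 0.0001
gripper_force: 4.6
```

```bash
python3 -m inch '[[0,0,-0.2,0,0,0,-1],[0.2,0,0,0,0,0,-1],[0.22,0,0,0,0,0,-1],[0,0,0.17,0,0,0,-1],[0,0,0.03,0,0,0,-1],[0,0,0,0,0,0,-1]]'; python3 -m inch '[[-0.1,0,0,0,0,0,-1],[-0.1,0,0,0,0,0,-1]]'; python3 -m inch '[[-0.1,0,0,0,0,0,-1],[-0.1,0,0,0,0,0,-1]]';python3 -m inch '[[-0.1,0,0,0,0,0,-1]]'
```

```text
time: 34.65
position: [0.5449, 0.0181, 0.0328]
tcp_rot: [-0.519, -3.098, -0.0]
wrist_force: [-4.3, 0.2, 10.2]
width: -0.0002
gripper_force: 4.9
time: 34.9
position: [0.5494, 0.0166, 0.0328]
tcp_rot: [-0.519, -3.097, -0.0]
wrist_force: [-4.6, 1.4, 10.0]
width: -0.0004
gripper_force: 5.4
time: 35.15
position: [0.5539, 0.015, 0.0328]
tcp_rot: [-0.519, -3.097, -0.0]
wrist_force: [-5.4, 2.8, 11.5]
width: 0.0
gripper_force: 5.6
time: 35.28
position: [0.5562, 0.0143, 0.0327]
tcp_rot: [-0.519, -3.097, -0.0]
wrist_force: [-6.5, 1.6, 11.4]
width: -0.0001
gripper_force: 5.7
```

```bash
python3 -m inch '[[0,0,-0.2,0,0,0,-1],[0.25,0,0,0,0,0,-1],[0.25,0,0,0,0,0,-1],[0,0,0.16,0,0,0,-1],[0,0,0.03,0,0,0,-1],[0,0,0,0,0,0,-1]]' >/dev/null; python3 -m inch '[[-0.1,0,0,0,0,0,-1],[-0.1,0,0,0,0,0,-1]]'; python3 -m inch '[[-0.1,0,0,0,0,0,-1],[-0.1,0,0,0,0,0,-1]]';python3 -m inch '[[-0.1,0,0,0,0,0,-1]]'; python3 -m inch '[[0,0,-0.5,0,0,0,-1],[0,0,-1,0,0,0,-1],[0,0,-1,0,0,0,-1],[0.9,0,-1,0,0,0,-1],[0.9,0,-1,0,0,0,-1],[0.9,0,0,0,0,0,-1],[0.9,0,0,0,0,0,-1],[0.9,0,0,0,0,0,-1]]'; python3 -c "
from h import *
c=cam('side'); np.savez('side9.npz',**c)
a=dict(np.load('side1.npz'))['img'].astype(int)"
```

```text
time: 36.28
position: [0.5493, 0.0166, 0.0328]
tcp_rot: [-0.519, -3.097, -0.0]
wrist_force: [-5.6, 2.3, 9.2]
width: -0.0003
gripper_force: 4.4
time: 36.52
position: [0.5539, 0.0151, 0.0328]
tcp_rot: [-0.519, -3.096, -0.001]
wrist_force: [-5.4, 1.7, 8.9]
width: 0.0001
gripper_force: 4.7
time: 36.65
position: [0.5561, 0.0143, 0.0328]
tcp_rot: [-0.519, -3.096, -0.001]
wrist_force: [-5.5, 2.6, 9.7]
width: 0.0001
gripper_force: 4.8
time: 37.65
position: [0.4502, 0.0507, 0.1456]
tcp_rot: [0.52, 3.097, -0.0]
wrist_force: [0.2, -0.2, 0.6]
width: 0.0
gripper_force: 0.0
```

The drag saturates again at about 0.62 of the press, so the jaw is snug. The nut was pulled up tight and the robot is clear, so I hand in.

```bash
python3 -c "
from bench import close_job
print(close_job())"
```

```text
the job is handed in; nothing more can be done
None
```

The job is handed in at about 38 s: the jaw was rolled snug, and the nut was swung clockwise to its stop, with about 6.3 N held at the grip point. One reading touched 7.6 N, past the 7 N where the jaw is forced open. I therefore rolled the worm again afterwards, and the finger slipped as it does on a snug jaw. The wrench lay flat on the nut with nothing else moved when last viewed, before that re-roll. I viewed 11 pictures against the limit of 10.

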